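Set a block in the drilling jig and clamp it

ROBOT

A 6-joint arm with a two-finger parallel gripper is mounted at the origin on the work surface; the furniture and walls round the work are solid. World frame = base frame: x ahead of the robot, y to its left, z up, the work surface at z = 0. Lengths are in m, angles in rad, forces in N, time in s.
With the tool pointing down it reaches from about 0.325 to 0.775 m from the base axis. Payload 5.5 kg.
Tool frame: the origin (TCP) lies between the finger pads; the fingertips stand 8 mm ahead of it and the grasp point (between the pads) lies 11 mm behind it (tcp_to_tips is the distance from the TCP to the fingertips, in m); z points along the fingers, y is the direction in which the jaws open and shut (so a half turn about z gives the same grasp; the last joint's range is limited). The gripper opens to 88 mm and grips with 3 to 60 N. Pads are 20 mm wide; open, the fingers measure 115 mm over their backs; the gripper's body (75 mm by 178 mm) begins 61 mm behind the grasp point.
Start: joints at [1.222, 0.091, 1.231, -0, 1.82, -0.057], TCP at [0.173, 0.575, 0.231] pointing down, gripper open.
Joint ranges: [-2.87, 2.87], [-0.86, 2.18], [0.17, 2.46], [-1.51, 4.65], [0.06, 2.69], [-2.65, 2.65]. Speed limits (rad/s): [2.57, 2.57, 3.01, 3.14, 3.14, 3.14].

INTERFACE

Orientations are given as a unit quaternion [w, x, y, z].
In Python, from bench import * gives the robot as it stands. Calls block until the motion is done:
- move_to(position, orientation): joint-space move of the TCP to a pose.
- move_l(position, speed=0.15, orientation=None): straight line of the TCP; orientation=None keeps the orientation; speed is the mean speed in m/s.
- movej(angles): joint-space move.
- gripper_open() and close(): open the fingers fully, or close them until they stop; the grip force is fixed at half the most.
- hold(seconds).
- inverse_kinematics(position, orientation): joint angles nearest the present ones, or None.
- state(): the state.
- get_image(name): name is "side" or "top"; returns a dict with "frame" (480x640x3 uint8, blue, green, red), "depth" (480x640 float32, m along the optical axis (not along the pixel's ray), 0 where there is no reading), "camera_matrix" (3x3 intrinsics, pixels), "view" (4x4, takes a point from world to camera coordinates). Camera axes: x right, y up, looking along -z (the intrinsics and any distortion apply to the point x, -y, -z); pixel columns grow to the right and rows downward; lengths in m; the calibration is good to about 2 mm. A picture is of the moment at which its call begins.
A pose or a line that the arm cannot do raises IKError and nothing moves.
- job_done(): hands the job in, once; it reports no verdict.
The state is a dict: "time": time; "joint_pos": joint angles; "dq": joint speeds; "joint_torque": joint torques, N m; "ee_pos": TCP position; "ee_rot": TCP orientation; "ft_force": force on the tool from outside, world axes, zero at the start; "moment": the same for the moment, N m; "finger_gap": finger opening in m.
Only numpy, scipy, OpenCV 4.12 (cv2) and the standard library are available. Lean on these libraries where they do the work, as an engineer would, in place of code of your own. Each camera call takes 0.05 s, during which the arm holds its last target. There are 200 camera calls.

TASK

Set up the pale wooden mandrel-stand block for drilling its second row of holes: slide it along the jig board, under the metal bush plate, until it sits square and hard up against both the dark fence and the end stop, then push the red-handled cam lever round clockwise as far as it goes so that it clamps the block tight, and move clear. Only push, with the fingertips: do not grip or force the handle, do not lift the block off the board, and leave the jar, the brass weight and the cork-lidded pot where they stand.

Things in the scene. Friction and masses are not known exactly. Their poses are not given: they have to be found in the camera images.
- jig: Drilling jig screwed to the bench, fixed. Origin: at bench level under the centre of a block that is fully home; x points to the fence (away from the robot, within 15 deg), y left along the fence, z up. White-faced board x -130 to 85 mm, y -90 to 235 mm, top at z 12 mm. A home block fills x -45 to 45, y -55 to 55 mm. The cam lever's bolt stands at x -71.2, y -15 mm.
- fence (a point): On the inner face of the dark wooden fence of the jig (jig x = 45 mm), 17 mm above the board. The fence is 20 mm thick, runs from y -84 to 226 mm in the jig's frame, top 46 mm above the bench.
- end_stop (a point): On the face of the dark wooden end stop (jig y = -55 mm; x = 2 mm), 13 mm above the board. The stop reaches from x -33 to 37 mm in the jig's frame, is 18 mm thick, top 38 mm above the bench.
- bush_plate (a point): Middle of the underside of the metal bush plate with three drill bushes, which is screwed on the fence and reaches over the block: jig x 15 to 65 mm, y -47 to 47 mm, 46 to 52 mm above the bench. The block passes under it with 4 mm to spare.
- block: Loose pale wooden block, 90 mm (its x) by 110 mm (its y) by 30 mm high, about 0.25 kg, origin at the centre of its underside. Three small drilled holes along its -x side, three pencil crosses along its +x side. Starts on the board, 100 to 150 mm left of home and 14 to 45 mm short of it towards the fence, turned up to 12 deg. Home: origin at x 0, y 0, z 12 mm of the jig, axes parallel.
- cam_lever: Cam clamp lever, turning level about its bolt: aluminium disc, 40 mm diameter, set 7 mm off the bolt, 19 to 40 mm above the bench; over it a bar 14 mm wide and a red round handle of 18 mm diameter, lying level, 49 to 117 mm out from the bolt, its axis 43.5 mm above the bench. Origin on the bolt's axis, 19 mm above the bench; x along the handle, z up.
- handle (a point): Middle of the red handle, on its axis, 83 mm out from the bolt.
- cam (a joint): Cam lever angle, rad. 0 = open: handle points 220 deg counter-clockwise from the jig's x (towards the robot and right), disc 11 mm clear of a home block. Grows clockwise seen from above, to a stop at 2.18 (handle 95 deg from the jig's x: to the left). From about 1.95 the disc presses a home block on the fence; about 10 N on the handle closes it; it stays where left. Starts at 0 to 0.45.
- orange_jar: Bystander: jar of orange glass chips with red lid, 58 mm wide, 79 mm high, loose on the bench to the left of the board; origin at the centre of its underside.
- brass_weight: Bystander: small brass weight with a neck, 35 mm wide, 39 mm high, loose on the bench in front of the board; origin at the centre of its underside.
- cork_pot: Bystander: small black pot with cork lid, 47 mm wide, 37 mm high, loose on the bench to the right of the board; origin at the centre of its underside.

How it is judged:
On the way:
1. the block is slid into the corner of fence and end stop (within 8 mm of each) while the cam lever is still open (x of block in the frame of jig above -0.008 m and y of block in the frame of jig below 0.008 m and value of joint cam below 1.7 rad), for 0.2 s.
At the end, for the whole second after the job is handed in: The block lies on the board within 2.5 mm of both the fence and the end stop and square to them within 0.03 rad, at rest; the cam lever is past 2.0 rad and presses on the block with more than 3 N (x of block in the frame of jig between -0.0025 and 0.003 m and y of block in the frame of jig between -0.003 and 0.0025 m and z of block in the frame of jig below 0.015 m and angle between the x axis of block and the x axis of jig, either way round below 0.03 rad and value of joint cam above 2 rad and contact force between cam_lever and block above 3 N and linear speed of block below 0.01 m/s); the robot touches nothing.
It fails at once if the handle is gripped or forced (fingers on the lever with more than 45 N) (contact force between the fingers and cam_lever above 45 N).
It fails at once if the block is lifted off the board (more than 8 mm) or tipped (z of block in the frame of jig above 0.02 m or angle between block's own z axis and vertical above 0.15 rad).
It fails at once if the orange jar is pushed more than 15 mm or knocked over (distance of orange_jar from where it was at the start of the episode above 0.015 m or angle between orange_jar's own z axis and vertical above 0.3 rad).
It fails at once if the brass weight is pushed more than 15 mm or knocked over (distance of brass_weight from where it was at the start of the episode above 0.015 m or angle between brass_weight's own z axis and vertical above 0.3 rad).
It fails at once if the cork pot is pushed more than 15 mm or knocked over (distance of cork_pot from where it was at the start of the episode above 0.015 m or angle between cork_pot's own z axis and vertical above 0.3 rad).
It also fails if it takes over 58 s, if anything falls off the work surface, if the arm or the gripper's body presses on something with over 40 N, if the wrist force passes 120 N, or if a joint passes its speed limit or range.

## Working session

There is one attempt and no reset: what is moved stays moved. The work goes in short steps, each a Python script; the robot and the scene stay as the last script left them, time stands still between calls to the robot, and variables do not carry over. Pictures are saved under pics/ and viewed, about 8 in all and at most 12, crops included, and the job is handed in when it is done.

```bash
ls; mkdir -p pics
cat > h.py <<'E'
import numpy as np, cv2
from bench import *
def snap(cam,name):
    im=get_image(cam); cv2.imwrite(f'pics/{name}.png',im['frame']); np.savez(f'pics/{name}.npz',**im); return im
def px2w(im,u,v,z=None):
    """pixel -> world: by depth, or on plane z"""
    K,V=im['camera_matrix'],im['view']; T=np.linalg.inv(V)
    d=np.array([(u-K[0,2])/K[0,0],-(v-K[1,2])/K[1,1],-1.])
    if z is None: return T[:3,:3]@(d*im['depth'][int(round(v)),int(round(u))])+T[:3,3]
    r=T[:3,:3]@d; return T[:3,3]+r*(z-T[2,3])/r[2]
E
python3 - <<'E'
from h import *
for c in('top','side'):
    im=snap(c,c+'0'); print(np.linalg.inv(im['view'])[:3,3],im['camera_matrix'][0])
s=state();print(s['time'],s['ee_rot'],s['ee_pos'],s.get('tcp_to_tips'),s['ft_force'])
E
```

```text
pics
[0.44816931 0.03030623 0.91731325] [439.86202507   0.         323.28088242]
[0.58297789 0.72669294 0.58866915] [488.58908928   0.         312.25855928]
0.1 [-1.90031727e-04  1.45382791e-01  9.89375093e-01 -8.56504404e-04] [0.17252233 0.57440108 0.22961568] None [-0.52311513  0.38685083  0.17411649]
```

View pics/top0.png

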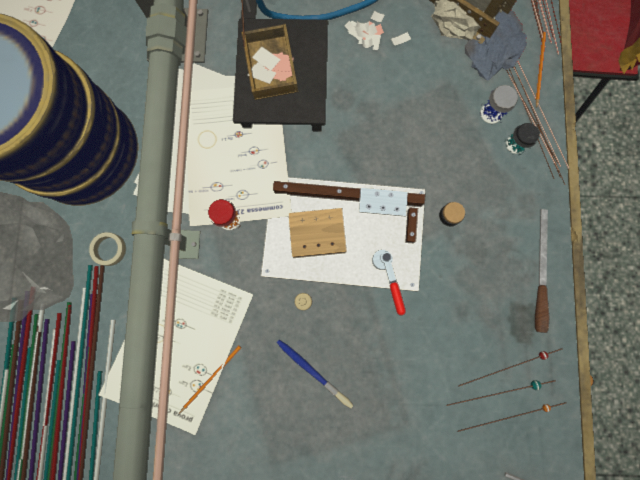

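View pics/side0.png

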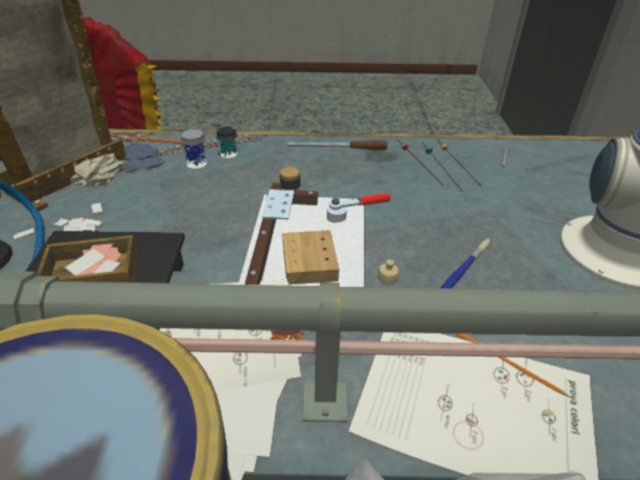

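Run:
```python
import numpy as np, cv2
exec(open('h.py').read().replace('from bench import *',''))
im=dict(np.load('pics/top0.npz'))
f=im['frame'][165:325,200:480]
cv2.imwrite('pics/c0.png',cv2.resize(f,None,fx=2.85,fy=2.85,interpolation=cv2.INTER_CUBIC))
for n,p in dict(pipe1=(155,100),pipe2=(150,240),pipe3=(140,400),thin=(175,300),thin2=(165,400),bracket=(193,243),can=(60,100),rock=(30,250),stand=(280,110),box=(270,50),tray=(254,88),bench=(350,340),board=(380,240)).items(): print(n,p,px2w(im,*p).round(3))
```

```text
pipe1 (155, 100) [0.786 0.338 0.211]
pipe2 (150, 240) [0.544 0.328 0.209]
pipe3 (140, 400) [0.292 0.324 0.206]
thin (175, 300) [0.448 0.318 0.1  ]
thin2 (165, 400) [0.271 0.32  0.106]
bracket (193, 243) [0.567 0.321 0.009]
can (60, 100) [0.75  0.457 0.28 ]
rock (30, 250) [0.529 0.562 0.155]
stand (280, 110) [0.837 0.142 0.069]
box (270, 50) [0.966 0.168 0.073]
tray (254, 88) [0.865 0.19  0.106]
bench (350, 340) [ 0.377 -0.012  0.003]
board (380, 240) [ 0.583 -0.07   0.013]
```

View pics/c0.png

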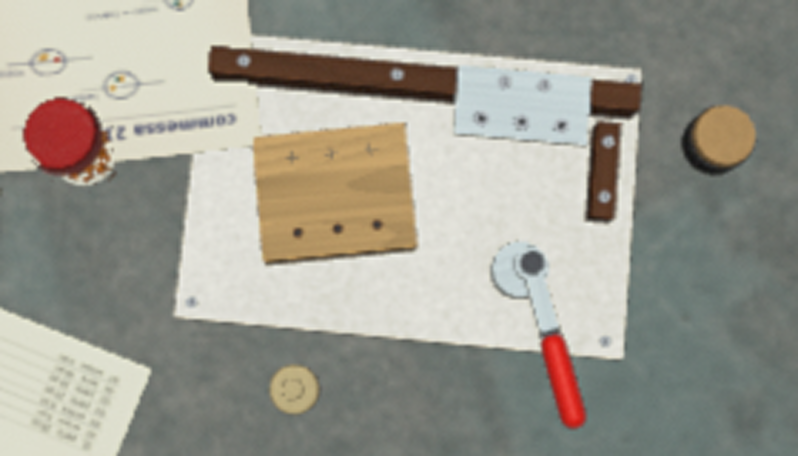

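```bash
cat > m.py <<'E'
from scipy.optimize import least_squares
C=lambda p:((p[0]+.5)/2.85-.5+200,(p[1]+.5)/2.85-.5+165)
def fit(loc,W):
    loc=np.array(loc)/1000;W=np.array(W)[:,:2]
    A=loc.mean(0);B=W.mean(0);H=(loc-A).T@(W-B);t=np.arctan2(H[0,1]-H[1,0],H[0,0]+H[1,1])
    R=np.array([[np.cos(t),-np.sin(t)],[np.sin(t),np.cos(t)]]);o=B-R@A
    return o,t,R,((loc@R.T+o-W)*1000).round(1)
E
python3 - <<'E'
import numpy as np, cv2
exec(open('h.py').read().replace('from bench import *',''));exec(open('m.py').read())
im=dict(np.load('pics/top0.npz'))
P=[((-130,235),(174,318),.012),((-130,-90),(624,358),.012),((85,-90),(641,68),.012),((-71.2,-15),(532,262),.052),((15,47),(455,134),.052),((15,-47),(586,146),.052),((65,226),(210,46),.046),((65,-84),(641,83),.046)]
o,t,R,r=fit([p[0] for p in P],[px2w(im,*C(p[1]),p[2]) for p in P]);print('jig',o,np.degrees(t),r.tolist())
B=[((45,55),(253,137)),((45,-55),(405,123)),((-45,-55),(416,247)),((-45,55),(265,261))]
b,tb,_,r=fit([p[0] for p in B],[px2w(im,*C(p[1]),.042) for p in B]);print('block',b,np.degrees(tb),r.tolist())
J=lambda w:(R.T@(w[:2]-o)*1000).round(1)
print('block in jig',J(b),np.degrees(tb-t))
h1=px2w(im,*C((551,337)),.0525);h2=px2w(im,*C((575,422)),.0435);v=R.T@(h2[:2]-o)*1000-[-71.2,-15]
print('handle',J(h1),J(h2),np.hypot(*v),np.degrees(np.arctan2(v[1],v[0]))%360)
for n,p,z in(('jar',(60,133),.079),('weight',(294,389),.039),('pot',(723,136),.037)): print(n,px2w(im,*C(p),z).round(3),J(px2w(im,*C(p),z)))
for q in((330,200),(530,240),(620,300)):print(px2w(im,*C(q)).round(3))
E
```

```text
jig [ 0.61543514 -0.06799699] -3.7049356851467214 [[-0.3, 0.1], [-1.0, -0.2], [-0.1, -0.7], [-0.5, -0.2], [0.4, 1.5], [0.8, -0.5], [0.2, 0.7], [0.5, -0.7]]
block [0.59166789 0.06024497] 6.779082056753148 [[0.2, 0.6], [0.5, -0.6], [-0.1, -1.7], [-0.6, 1.7]]
block in jig [-32.  126.4] 10.48401774189987
handle [-121.2  -31.3] [-177.2  -52.9] 112.57859420340411 199.66563920749002
jar [0.622 0.248 0.079] [-14.2 316. ]
weight [0.453 0.085 0.039] [-172.4  141.8]
pot [ 0.639 -0.215  0.037] [  33.3 -145.4]
[0.585 0.063 0.043]
[ 0.564 -0.081  0.014]
[ 0.522 -0.147  0.012]
```

```bash
cat >> h.py <<'E'
O=np.array([0.6154,-0.0680]);T=np.radians(-3.70)
RJ=np.array([[np.cos(T),-np.sin(T)],[np.sin(T),np.cos(T)]])
def jw(x,y,tips):  # jig mm, fingertip height mm above bench -> world TCP
    return np.r_[O+RJ@np.array([x,y])/1000,(tips+8)/1000]
def wj(p): return RJ.T@(np.array(p)[:2]-O)*1000
def down(a):       # tool y along jig angle a (deg)
    f=np.radians(a)/2+T/2+np.pi/4; return np.array([0,np.cos(f),np.sin(f),0])
def fj():
    f=np.array(state()['ft_force']); return np.r_[RJ.T@f[:2],f[2]]
def push(a,b,tips,lim,step=2.5,speed=.05):
    """from a to b (jig mm) in steps; stop when the force against the motion rises by lim"""
    a,b=np.array(a,float),np.array(b,float);L=np.hypot(*(b-a));d=(b-a)/L;f0=fj();g=0
    for s in np.append(np.arange(step,L,step),L):
        move_l(jw(*(a+d*s),tips),speed); g=-(fj()-f0)[:2]@d
        if g>lim: break
    print('stop at',wj(state()['ee_pos']).round(1),'force',round(g,1),'t',round(state()['time'],2))
E
python3 - <<'E'
from h import *
s=state();p=np.array(s['ee_pos']);p[2]=.36
move_l(p,.25)
q=inverse_kinematics(jw(-112,124,250),down(90));print(q)
move_to(jw(-112,124,250),down(90));print(state()['joint_pos'],state()['time'])
for a in (200,95,20,-85,110,5): print(a,[None if z is None else np.round(z,2) for z in (inverse_kinematics(jw(-149,-43,60),down(a)),)])
move_l(jw(-112,124,45),.2);move_l(jw(-112,124,22),.1)
push((-112,124),(-52,124),22,6)
snap('top','top1')
E
```

```text
[ 5.64546040e-02 -1.28639625e-01  1.39917493e+00 -4.44089210e-16
  1.87105735e+00 -1.44976454e+00]
[ 5.76558548e-02 -1.28584299e-01  1.39888106e+00  2.81366850e-04
  1.87108589e+00 -1.44947907e+00] 2.9917
200 [array([-0.29, -0.22,  1.82, -0.  ,  1.54,  2.57])]
95 [array([-0.29, -0.22,  1.82, -0.  ,  1.54, -1.88])]
20 [array([-0.29, -0.22,  1.82, -0.  ,  1.54, -0.57])]
-85 [array([-0.29, -0.22,  1.82, -0.  ,  1.54,  1.26])]
110 [array([-0.29, -0.22,  1.82, -0.  ,  1.54, -2.14])]
5 [array([-0.29, -0.22,  1.82, -0.  ,  1.54, -0.31])]
stop at [-56.6 124.1] force 8.6 t 10.3
```

Run:
```python
from h import *
move_l(jw(-80,124,22),.15);move_l(jw(-80,124,60),.2);close()
move_l(jw(-3,215,60),.3);move_l(jw(-3,215,22),.15)
push((-3,215),(-3,66),22,6,step=4,speed=.08)
snap('top','top1')
f=cv2.imread('pics/top1.png')[165:325,200:480];cv2.imwrite('pics/c1.png',cv2.resize(f,None,fx=2.85,fy=2.85,interpolation=cv2.INTER_CUBIC))
```

```text
stop at [-3.  65.9] force 0.1 t 22.8
```

View pics/c1.png

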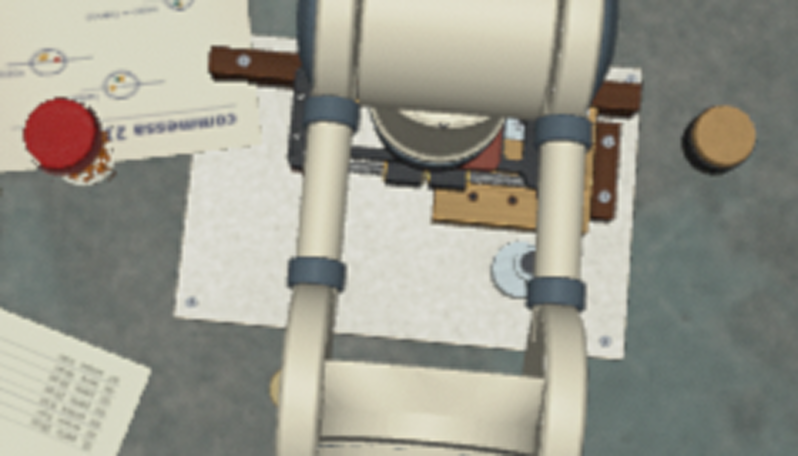

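Run:
```python
from h import *
push((-3,65.9),(-3,52),22,8,step=2)
move_l(jw(-3,90,22),.2);move_l(jw(-3,90,62),.3);gripper_open()
move_l(jw(-70,1,62),.3);move_l(jw(-70,1,22),.15)
push((-70,1),(-50,1),22,8,step=3)
move_l(jw(-70,1,22),.2);move_l(jw(-70,1,62),.3)
close()
# out behind the handle for the lever push
a=np.radians(199.7);r,d=85,30
x,y=-71.2+r*np.cos(a)-d*np.sin(a),-15+r*np.sin(a)+d*np.cos(a);print(x,y)
x,y=-71.2+r*np.cos(a)-d*np.sin(a),-15+r*np.sin(a)+d*np.cos(a)
move_to(jw(x,y,75),down(20));print(state()['time'])
snap('top','top2');snap('side','side2')
f=cv2.imread('pics/top2.png')[165:325,200:480];cv2.imwrite('pics/c2.png',cv2.resize(f,None,fx=2.85,fy=2.85,interpolation=cv2.INTER_CUBIC))
f=cv2.imread('pics/side2.png')[150:320,220:440];cv2.imwrite('pics/d2.png',cv2.resize(f,None,fx=3.4,fy=3.4,interpolation=cv2.INTER_CUBIC))
```

```text
stop at [-2.9 64.9] force 11.9 t 23.35
stop at [-57.   1.] force 9.9 t 27.49
-141.11213855633076 -71.89721331032311
30.3583
```

View pics/c2.png

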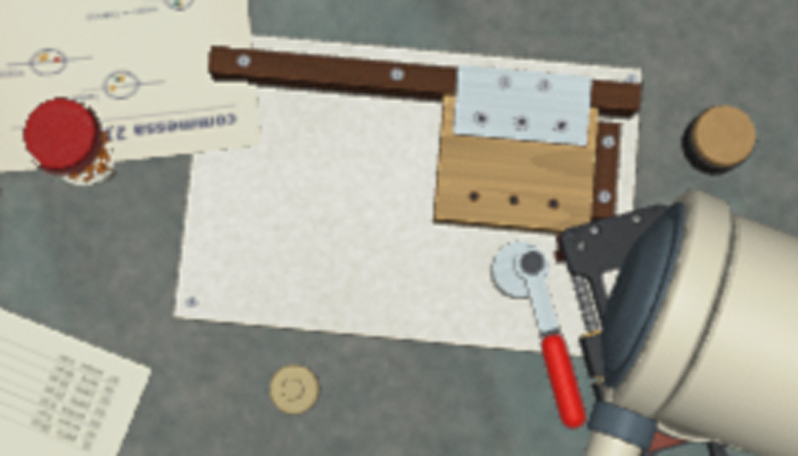

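View pics/d2.png

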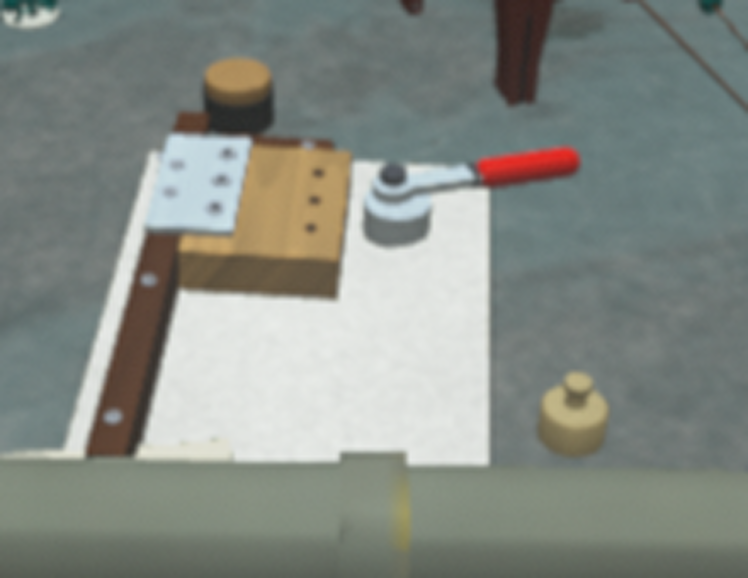

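Run:
```python
from h import *
def pose(ang,d,r=85):
    a=np.radians(ang);return -71.2+r*np.cos(a)-d*np.sin(a),-15+r*np.sin(a)+d*np.cos(a)
move_l(jw(*pose(199.7,30),29),.15)
f0=fj();log=[]
for ang in np.r_[np.arange(198,112,-4),np.arange(112,93,-1.)]:
    move_l(jw(*pose(ang,19),29),.1,down(ang-180)); g=np.hypot(*(fj()-f0)[:2]); log.append((float(ang),round(float(g),1)))
    if g>22: break
print(log[-26:],wj(state()['ee_pos']),state()['time'])
snap('top','top3')
move_l(jw(*pose(ang,45),29),.15);move_l(jw(*pose(ang,45),90),.3)
s=state();p=np.array(s['ee_pos']);move_l([p[0]-.06,p[1]+.02,.3],.3)
print(state()['time'],fj().round(1))
snap('top','top4')
f=cv2.imread('pics/top4.png')[165:325,200:480];cv2.imwrite('pics/c4.png',cv2.resize(f,None,fx=2.85,fy=2.85,interpolation=cv2.INTER_CUBIC))
```

```text
[(138.0, 2.1), (134.0, 1.7), (130.0, 1.6), (126.0, 0.9), (122.0, 1.0), (118.0, 0.6), (114.0, 0.7), (112.0, 1.0), (111.0, 0.7), (110.0, 1.0), (109.0, 0.5), (108.0, 1.5), (107.0, 2.2), (106.0, 3.6), (105.0, 3.7), (104.0, 4.4), (103.0, 4.8), (102.0, 5.7), (101.0, 6.4), (100.0, 7.0), (99.0, 9.3), (98.0, 10.0), (97.0, 9.0), (96.0, 9.8), (95.0, 11.1), (94.0, 17.3)] [-98.97321176  68.03559023] 41.2
42.775 [ 0.2  0.1 -1.4]
```

View pics/c4.png

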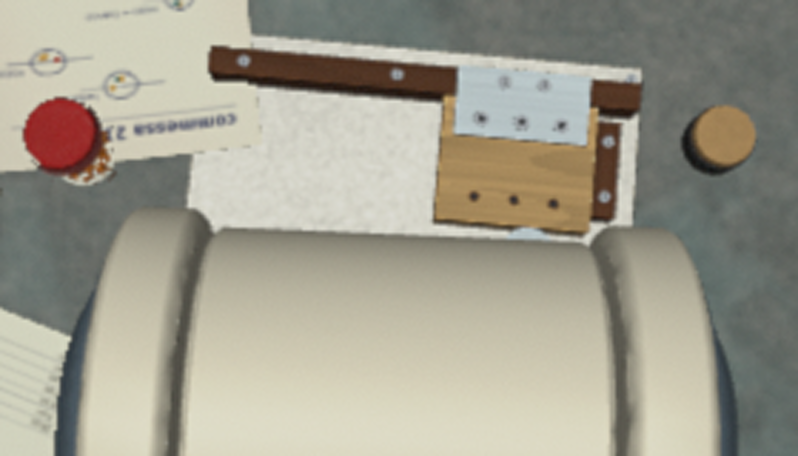

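Run:
```python
from h import *
snap('side','side5');f=cv2.imread('pics/side5.png')[150:320,220:440];cv2.imwrite('pics/d5.png',cv2.resize(f,None,fx=3.4,fy=3.4,interpolation=cv2.INTER_CUBIC))
```

```text
(no output)
```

View pics/d5.png

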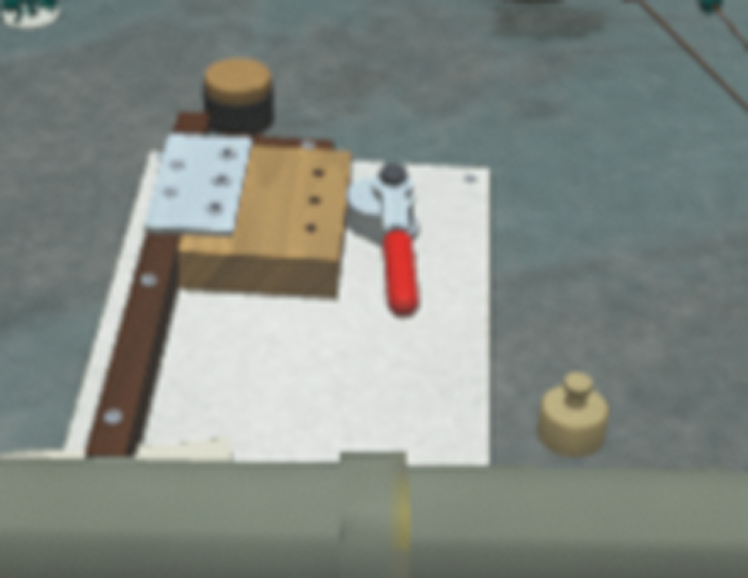

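```bash
python3 - <<'E'
from h import *
im=dict(np.load('pics/side5.npz'));c=lambda x,y:((x+.5)/3.4-.5+220,(y+.5)/3.4-.5+150)
e=wj(px2w(im,*c(404,306),.0435));b=wj(px2w(im,*c(393,170),.055));m=wj(px2w(im,*c(398,237),.0505))
v=e-[-71.2,-15];print(e,m,b,np.hypot(*v),np.degrees(np.arctan2(v[1],v[0])))
E
python3 -c "
from bench import *
job_done()"
```

```text
[-82.3664661   98.48916161] [-76.8273433   46.24884653] [-71.3979748 -13.1762268] 114.03718590481904 95.61937952398179
the job is handed in; nothing more can be done
```

I handed the job in with the block home in the corner, the cam lever clamped against it, and the arm clear, at about 43 s of the 58 s allowed.

- **Fence:** I pushed the block square onto the fence with both open fingertips, feeling about 9 N at contact. After the slide to the end stop I repeated this push to re-square it, and felt about 10 N.
- **End stop:** I slid the block under the bush plate to the end stop with closed fingertips, feeling about 12 N at contact. The lever was still open at this point.
- **Lever:** I pushed the red handle round clockwise. The force rose to about 10–11 N as the cam closed, then 17 N at the travel stop, well below 45 N.

**Last checks:**
- The handle measured about 95.6° from the jig's x in the side picture, which is a cam angle of about 2.17 rad; more than 2.0 was needed.
- The last pictures show the disc against the block. The block looks square to the fence and stop, and the jar, weight and pot look unmoved.
- The horizontal force on the tool was about zero after moving away.

I could not measure two things directly. The clamping force on the block is only inferred from the handle force. The block's final position was judged by eye and by the contact forces, not measured to the millimetre. The fingers stopped about 2 mm short of where I expected at the fence and about 4 mm past it at the end stop. I put these down to calibration and to the closed fingers being thinner than assumed, but did not check either.

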